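# Trace the touch river on the map

## Robot

A 6-joint arm with a two-finger parallel gripper is mounted at the origin on the work surface. World frame = base frame: x ahead of the robot, y to its left, z up, the work surface at z = 0. Lengths are in m, angles in rad, forces in N, time in s.
With the tool pointing down it reaches from about 0.325 to 0.775 m from the base axis. Payload 5.5 kg.
Tool frame: the origin (TCP) lies at the centre of the arm's flange, where the gripper is bolted on; the fingertips stand 173 mm ahead of it and the grasp point (between the pads) lies 155 mm ahead of it; z points along the fingers, x is the direction in which the jaws open and shut, and the axes are right-handed (so a half turn about z gives the same grasp; the last joint's range is limited). The gripper opens to 85 mm and grips with 20 to 120 N. Pads are 22 mm wide; open, the fingers measure 114 mm over their backs; the gripper's body (76 mm by 85 mm) begins 54 mm behind the grasp point. The pads swing forward as they close: fully open they stand 13 mm farther back than shut.
Start: joints at [1.222, 0.091, 1.231, -0, 1.82, -0.057], TCP at [0.173, 0.575, 0.405] pointing down, gripper open.
Joint ranges: [-2.87, 2.87], [-0.86, 2.18], [0.17, 2.46], [-1.51, 4.65], [0.06, 2.69], [-2.65, 2.65]. Speed limits (rad/s): [2.57, 2.57, 3.01, 3.14, 3.14, 3.14].

## Interface

Orientations are given as a unit quaternion [x, y, z, w].
In Python, from workcell import ctrl, imaging, spotter gives the robot as it stands. The module is installed in compiled form; this text tells all that it offers.
- The arm moves only by the tool apply_moves, never from a script. Its argument "steps" is a list of rows, each a list of 7 numbers: the shift along the tool's x, y, z in m, then the turn, a rotation vector about the tool's x, y, z in rad, then the finger opening in m, from 0 to 0.0854. A call has 1 to 20 rows; each row is the pose to reach, as a shift and turn from the pose commanded when the call began, along the tool's axes at that moment; what a row does not reach only later rows make up. A row lasts 1/12 s, in which the tool goes at most 41.7 mm and 7.16 degrees, less where a joint would pass 70% of its speed; a pose out of reach is approached as far as the arm can. A call with a gripper value outside its range is refused whole. The fingers move at their own pace and stop on an object; "grip_force" is the grip in N (left out, the last holds). Time passes only in rows, so rows that repeat a pose let the fingers close. It gives the time, the measured TCP pose, the force and the opening at its end, in the units of the state.
- ctrl.get_state(): the state, without advancing time (a new reading comes with each control period).
- imaging.get_image(name): name is "scene" or "top" or "wrist"; returns a dict with "color" (480x640x3 uint8, red, green, blue), "depth" (480x640 float32, m along the optical axis (not along the pixel's ray), 0 where there is no reading), "fx", "fy", "cx", "cy" (pixels), "dist" ([k1, k2, p1, p2, k3] as OpenCV has them; the pictures are not rectified), "pose" (4x4, takes a point from camera to world coordinates); the wrist camera has in their place "hand_eye" (4x4, takes a point from camera to tool coordinates, whose origin is the TCP and whose axes are the tool frame's). Camera axes: x right, y down, z forward; pixel columns grow to the right and rows downward; lengths in m; the calibration is good to about 2 mm. A picture is of the moment at which its call begins: read the wrist's pose just before it.
- ctrl.finish_job(): hands the job in, once; it reports no verdict.
Trained networks look in the newest picture that a camera, given by its name, has taken for a name from the list of things; names that differ only in an ending like _2 or _b are one class to them, and where a whole thing is asked for, a point or a joint stands for the part that bears it (a point fixed in the world has none). Each returns a list of dicts, best first, with "confidence" (0 to 1); they miss things now and then, are a little off and sometimes report something else, mostly with a low value. They report only what shows in the picture. A call takes as long as a camera call. They do not tell look-alikes from the thing itself.
- spotter.search_frame(camera, query): "uv" ([column, row] in pixels, amid what is visible of it).
- spotter.trace(camera, query): "pixels" (480x640 bool, what is visible of it) and "uv" ([column, row] in pixels, amid what is visible of it).
- spotter.mark_of(camera, query): "uv" ([column, row] in pixels: a listed point, or the origin of a listed thing).
The state is a dict: "time_s": time; "qpos": joint angles; "qd": joint speeds; "effort": joint torques, N m; "tool_pos": TCP position; "orientation": TCP orientation; "ft_force": force on the tool from outside, world axes, zero at the start; "torque": the same for the moment, N m; "grip_width": finger opening in m.
Only numpy, scipy, OpenCV 4.12 (cv2) and the standard library are available. Lean on these libraries where they do the work, as an engineer would, in place of code of your own. Each camera call takes 0.05 s, during which the arm holds its last target.

## Task

Test the sprung touch river on the exhibition map: with shut fingertips, press the blue strip lightly, a few millimetres down, at the end where the green stamp stands and trace along the river, over every white dot in turn, to the end where the orange stamp stands, always keeping the strip above its bottom stop. Finish while holding: stay there, with the fingertips still pressing the strip lightly at the last dot by the orange stamp. Leave the stamps, ink tin, tape and cup standing where they are; nothing is picked up.

Things in the scene. Friction and masses are not known exactly. Their poses are not given: they have to be found in the camera images.
- map_board: Fixed plywood board 280 x 500 x 18 mm (its x, y, z) with a printed paper map on top, lying flat on the table. Origin: centre of its underside; z up. Its place and yaw differ from run to run.
- river (a joint): How far the blue river strip is pressed down, in m: 0 = up (at rest), 0.010 = down on its stop. The strip is a rigid, level, winding blue bar, 26 mm wide and about 360 mm long along its bends, rounded at the ends, its top 14 mm above the board and 32 mm above the table when up. The whole strip sinks together, straight down, on a soft spring: about 1 N starts it, then 0.5 N per mm, about 6 N at the stop; let go, it rises again.
- mark0 (a point): White dot 0 of 9 (9 mm across) on the centre line of the blue strip, on its top face, sinking with it; at (-30, -152) mm in the board's x, y. Dots 0 to 8 follow one another along the strip, 37 to 43 mm apart, with straight strip between them. It is one end of the drawn line; the bar ends 13 mm beyond.
- mark1 (a point): White dot 1 of 9 (9 mm across) on the centre line of the blue strip, on its top face, sinking with it; at (-8, -116) mm in the board's x, y. Dots 0 to 8 follow one another along the strip, 37 to 43 mm apart, with straight strip between them.
- mark2 (a point): White dot 2 of 9 (9 mm across) on the centre line of the blue strip, on its top face, sinking with it; at (20, -84) mm in the board's x, y. Dots 0 to 8 follow one another along the strip, 37 to 43 mm apart, with straight strip between them.
- mark3 (a point): White dot 3 of 9 (9 mm across) on the centre line of the blue strip, on its top face, sinking with it; at (29, -43) mm in the board's x, y. Dots 0 to 8 follow one another along the strip, 37 to 43 mm apart, with straight strip between them.
- mark4 (a point): White dot 4 of 9 (9 mm across) on the centre line of the blue strip, on its top face, sinking with it; at (20, 0) mm in the board's x, y. Dots 0 to 8 follow one another along the strip, 37 to 43 mm apart, with straight strip between them.
- mark5 (a point): White dot 5 of 9 (9 mm across) on the centre line of the blue strip, on its top face, sinking with it; at (-8, 32) mm in the board's x, y. Dots 0 to 8 follow one another along the strip, 37 to 43 mm apart, with straight strip between them.
- mark6 (a point): White dot 6 of 9 (9 mm across) on the centre line of the blue strip, on its top face, sinking with it; at (-24, 71) mm in the board's x, y. Dots 0 to 8 follow one another along the strip, 37 to 43 mm apart, with straight strip between them.
- mark7 (a point): White dot 7 of 9 (9 mm across) on the centre line of the blue strip, on its top face, sinking with it; at (-10, 111) mm in the board's x, y. Dots 0 to 8 follow one another along the strip, 37 to 43 mm apart, with straight strip between them.
- mark8 (a point): White dot 8 of 9 (9 mm across) on the centre line of the blue strip, on its top face, sinking with it; at (15, 146) mm in the board's x, y. Dots 0 to 8 follow one another along the strip, 37 to 43 mm apart, with straight strip between them. It is one end of the drawn line; the bar ends 13 mm beyond.
- green_mid (a point): Loose rubber stamp, 24 mm square wooden foot, 48 mm tall, with a round green cap 23 mm across. Stands on the map board about 60 mm beyond one end dot of the river strip (either end: it changes from run to run). This point: its centre, 24 mm above its foot. It marks the river's spring, where the tracing starts. Not to be moved.
- orange_mid (a point): Loose rubber stamp, 24 mm square wooden foot, 48 mm tall, with a round orange cap 23 mm across. Stands on the map board about 60 mm beyond one end dot of the river strip (either end: it changes from run to run). This point: its centre, 24 mm above its foot. It marks the river's sea end, where the tracing ends. Not to be moved.
- block_mid (a point): Loose brown stamp block 22 x 34 mm, 25 mm tall, on the map board beside the river; bystander. This point: its centre, 13 mm up.
- wood_mid (a point): Loose rubber stamp with a dark wooden cap, 24 mm square foot, 48 mm tall, on the map board beside the river; bystander. This point: its centre, 24 mm up.
- tin_mid (a point): Loose shut ink-pad tin 52 x 80 x 17 mm, on the map board beside the river; bystander. This point: its centre, 9 mm up.
- tape_roll: Loose roll of tape lying flat on the table, 70 mm across, 19 mm high; bystander. Origin: centre of its underside.
- pen_cup: Loose white cup on the table, 70 mm across, 90 mm tall; bystander. Origin: centre of its underside.
Mind the look-alikes: they are no part of the job. Leave any pink or red look-alike of the part that bears green_mid alone. Leave any purple look-alike of the part that bears block_mid alone.

How it is judged:
By the outcome, as a careful person would: the job done as asked, in the order asked, and still so for the second after the job is handed in, while the arm keeps its last pose, push and grip.
It also fails if it takes over 58 s, if anything falls off the work surface, if the arm or the gripper's body presses on something with over 40 N, if the wrist force passes 120 N, or if a joint passes its speed limit or range.

## Working session

There is one attempt and no reset: what is moved stays moved. The work goes in short steps, Python scripts to look and compute and a tool call to move; the robot and the scene stay as the last step left them, time stands still between calls to the robot, and variables do not carry over. Pictures are saved under pics/ and viewed, and the job is handed in when it is done.

Besides the shell and the picture viewer there is one more tool, called after "Emit:" as a command line: name --pt "numbers of a row" for each row, then --argument value for the rest. apply_moves: Moves the arm, as the interface text tells. Its arguments: {"type":"object","properties":{"steps":{"type":"array","items":{"type":"array","items":{"type":"number"}}},"grip_force":{"type":"number"}},"required":["steps"]}

```bash
mkdir -p pics; python3 - <<'E'
from workcell import ctrl, imaging, spotter
import cv2,numpy as np,pickle
s=ctrl.get_state();print(s)
d={}
for c in ["scene","top","wrist"]:
    im=imaging.get_image(c);d[c]=im
    cv2.imwrite(f"pics/{c}0.png",im["color"][:,:,::-1])
    print(c,im["fx"],im["fy"],im["cx"],im["cy"],im["dist"],im.get("pose",im.get("hand_eye")))
pickle.dump((s,d),open("d0.pkl","wb"))
for q in ["mark%d"%i for i in range(9)]+["green_mid","orange_mid","map_board","block_mid","wood_mid","tin_mid","pen_cup","tape_roll"]:
    r=spotter.mark_of("top",q);print(q,[(np.round(x["uv"],1).tolist(),round(x["confidence"],2)) for x in r[:3]])
E
```

```text
{'time_s': 0.0, 'qpos': array([ 1.22228999e+00,  9.18503932e-02,  1.23191218e+00, -2.01712095e-05,
        1.81980641e+00, -5.66938421e-02]), 'qd': array([ 0.0003393 , -0.00059786,  0.0008636 , -0.00055357, -0.00121817,
       -0.00019425]), 'effort': array([-1.07868382e-04, -4.58731914e+01, -4.18027532e+01, -1.81005466e-04,
        1.15951258e-02, -3.03598017e-05]), 'tool_pos': array([0.17263102, 0.57467965, 0.40354076]), 'orientation': array([ 8.02400166e-01,  5.96785554e-01, -8.19662715e-04,  5.52011121e-04]), 'ft_force': array([-0.16377406, -0.21117971,  0.46718471]), 'torque': array([-0.00859074,  0.01907967, -0.02764646]), 'grip_width': 0.08511260297095376}
scene 459.3454107815578 459.3454107815578 314.00974205528536 235.77121544735752 [-0.04303716  0.          0.          0.          0.        ] [[-6.07519152e-01  6.67856078e-01 -4.29986906e-01  9.75917252e-01]
 [ 7.94305015e-01  5.10701791e-01 -3.29033772e-01  3.40315256e-01]
 [-1.52121653e-04 -5.41435074e-01 -8.40742551e-01  9.07464993e-01]
 [ 0.00000000e+00  0.00000000e+00  0.00000000e+00  1.00000000e+00]]
top 528.392862673
[... 1185 characters left out ...]
298.6, 228.6], 0.81)]
mark6 [([388.7, 220.8], 0.86), ([376.3, 213.2], 0.86), ([298.6, 228.6], 0.81)]
mark7 [([388.7, 220.8], 0.86), ([376.3, 213.2], 0.86), ([298.6, 228.6], 0.81)]
mark8 [([388.7, 220.8], 0.86), ([376.3, 213.2], 0.86), ([298.6, 228.6], 0.81)]
green_mid [([198.6, 195.8], 0.64), ([239.0, 216.9], 0.62), ([204.1, 237.8], 0.45)]
orange_mid [([410.1, 215.0], 0.45)]
map_board [([325.6, 220.4], 0.68), ([390.6, 218.5], 0.5)]
block_mid [([315.3, 259.1], 0.72), ([345.6, 299.1], 0.57)]
wood_mid [([345.8, 176.3], 0.43)]
tin_mid [([267.8, 180.6], 0.63), ([144.2, 227.0], 0.29)]
pen_cup [([143.0, 227.4], 0.6), ([313.7, 256.6], 0.19)]
tape_roll [([499.6, 279.7], 0.72), ([313.2, 221.7], 0.61)]
```

View pics/top0.png

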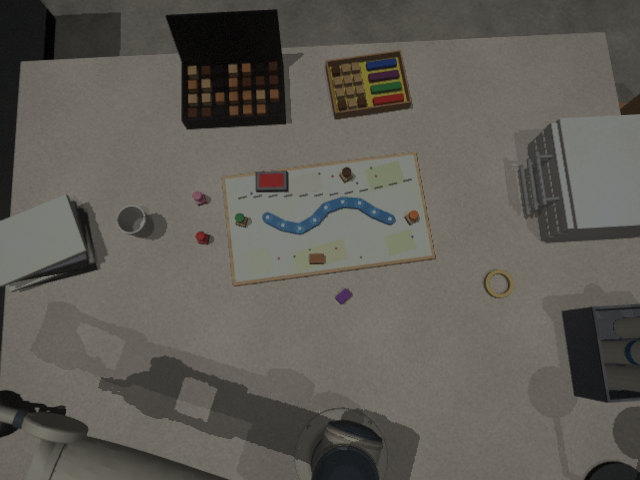

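View pics/scene0.png

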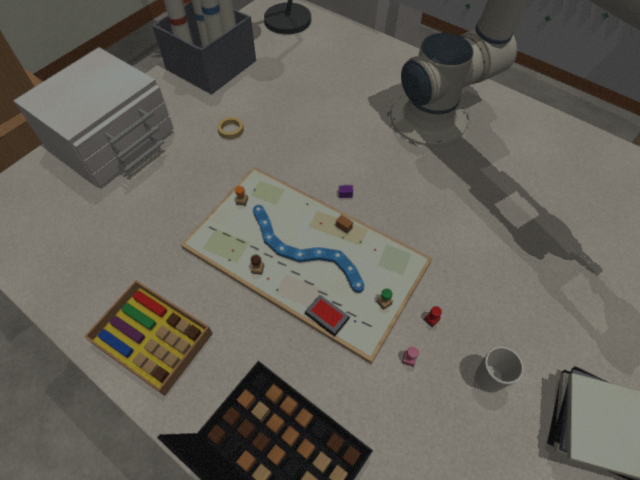

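View pics/wrist0.png

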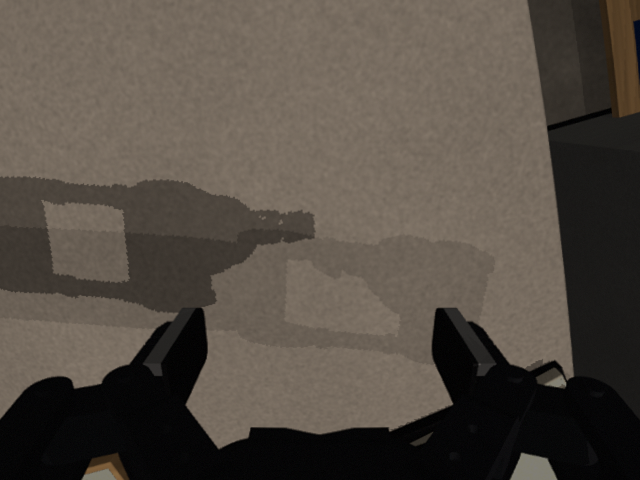

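```bash
cat > h.py <<'E'
import cv2,numpy as np
from scipy.optimize import least_squares
from scipy.spatial.transform import Rotation as R
M=np.array([(-30,-152),(-8,-116),(20,-84),(29,-43),(20,0),(-8,32),(-24,71),(-10,111),(15,146)])/1000.
def K(im): return np.array([[im["fx"],0,im["cx"]],[0,im["fy"],im["cy"]],[0,0,1.]])
def ray(im,uv,z,pose=None):
    P=im["pose"] if pose is None else pose
    n=cv2.undistortPoints(np.array(uv,float).reshape(-1,1,2),K(im),np.array(im["dist"])).reshape(-1,2)
    d=np.c_[n,np.ones(len(n))]@P[:3,:3].T; o=P[:3,3]
    return o+d*((z-o[2])/d[:,2])[:,None]
def dots(im,maxa=80):
    hsv=cv2.cvtColor(im["color"],cv2.COLOR_RGB2HSV)
    blue=((hsv[...,0]>95)&(hsv[...,0]<125)&(hsv[...,1]>110)&(hsv[...,2]>60)).astype(np.uint8)
    return hsv,blue
E
python3 - <<'E'
from h import *
import pickle
s,d=pickle.load(open("d0.pkl","rb"))
for c,(x0,y0,x1,y1) in {"top":(215,145,445,290),"scene":(180,165,435,360)}.items():
    im=d[c];a=im["color"][y0:y1,x0:x1,::-1];f=3
    cv2.imwrite(f"pics/{c}_crop.png",cv2.resize(a,None,fx=f,fy=f,interpolation=cv2.INTER_CUBIC))
    hsv,blue=dots(im)
    n,lab,st,ce=cv2.connectedComponentsWithStats(blue)
    st_=[(st[i].tolist()) for i in range(1,n) if st[i,4]>100 and x0<ce[i][0]<x1 and y0<ce[i][1]<y1];print(c,st_)
    k=max((i for i in range(1,n) if x0<ce[i][0]<x1 and y0<ce[i][1]<y1),key=lambda i:st[i,4])
    m=(lab==k).astype(np.uint8)
    cs,_=cv2.findContours(m,cv2.RETR_EXTERNAL,cv2.CHAIN_APPROX_NONE)
    fill=cv2.drawContours(np.zeros_like(m),cs,-1,1,-1)
    fe=cv2.erode(fill,np.ones((3,3),np.uint8))
    # weighted centroids by low saturation
    sat=hsv[...,1].astype(float); w=np.clip(np.median(sat[m>0])-20-sat,0,None)*fe
    n2,l2,s2,c2=cv2.connectedComponentsWithStats((w>15).astype(np.uint8))
    pts=[]
    for i in range(1,n2):
        if s2[i,4]<4: continue
        yy,xx=np.where(l2==i);ww=w[yy,xx];pts.append((np.sum(xx*ww)/ww.sum(),np.sum(yy*ww)/ww.sum()))
    pts=np.array(pts);print(c,len(pts));print(np.c_[pts,ray(im,pts,.032)].round(3))
E
```

```text
top [[263, 197, 132, 37, 1297]]
top 9
[[ 3.42056e+02  2.01261e+02  6.00000e-01 -4.20000e-02  3.20000e-02]
 [ 3.58986e+02  2.02595e+02  5.94000e-01 -8.40000e-02  3.20000e-02]
 [ 3.25405e+02  2.07007e+02  5.87000e-01 -0.00000e+00  3.20000e-02]
 [ 3.73569e+02  2.11641e+02  5.69000e-01 -1.18000e-01  3.20000e-02]
 [ 2.67048e+02  2.16696e+02  5.71000e-01  1.45000e-01  3.20000e-02]
 [ 3.89378e+02  2.18436e+02  5.49000e-01 -1.56000e-01  3.20000e-02]
 [ 3.14104e+02  2.19616e+02  5.57000e-01  2.90000e-02  3.20000e-02]
 [ 2.82295e+02  2.24595e+02  5.49000e-01  1.08000e-01  3.20000e-02]
 [ 2.99169e+02  2.27965e+02  5.38000e-01  6.70000e-02  3.20000e-02]]
scene [[254, 206, 110, 86, 1490]]
scene 9
[[ 2.57748e+02  2.08490e+02  5.48000e-01 -1.54000e-01  3.20000e-02]
 [ 2.64623e+02  2.21772e+02  5.67000e-01 -1.16000e-01  3.20000e-02]
 [ 2.68779e+02  2.36704e+02  5.92000e-01 -8.20000e-02  3.20000e-02]
 [ 2.81229e+02  2.47981e+02  5.98000e-01 -4.10000e-02  3.20000e-02]
 [ 3.18596e+02  2.51630e+02  5.55000e-01  3.10000e-02  3.20000e-02]
 [ 2.99577e+02  2.53983e+02  5.86000e-01  1.00000e-03  3.20000e-02]
 [ 3.37378e+02  2.54551e+02  5.36000e-01  6.90000e-02  3.20000e-02]
 [ 3.49698e+02  2.67891e+02  5.47000e-01  1.10000e-01  3.20000e-02]
 [ 3.57956e+02  2.84454e+02  5.69000e-01  1.47000e-01  3.20000e-02]]
```

```bash
cat > fit.py <<'E'
from h import *
def rigid(A,B):
    a,b=A.mean(0),B.mean(0);U,S,V=np.linalg.svd((A-a).T@(B-b));Dm=np.diag([1,np.linalg.det(V.T@U.T)])
    r=V.T@Dm@U.T;return r,b-r@a
E
python3 - <<'E'
from fit import *
T=np.array([(.571,.145),(.549,.108),(.538,.067),(.557,.029),(.587,0),(.600,-.042),(.594,-.084),(.569,-.118),(.549,-.156)])
S=np.array([(.569,.147),(.547,.110),(.536,.069),(.555,.031),(.586,.001),(.598,-.041),(.592,-.082),(.567,-.116),(.548,-.154)])
for nm,P in (("top",T),("scene",S),("mean",(T+S)/2)):
  for Q in (M,M[::-1]):
    r,t=rigid(Q,P);e=Q@r.T+t-P
    print(nm,"M0 at green" if Q is M else "M8 at green",np.degrees(np.arctan2(r[1,0],r[0,0])).round(2),t.round(4),np.abs(e).max().round(4));
    if nm=="mean": print((Q@r.T+t).round(4).tolist())
E
```

```text
top M0 at green -175.52 [ 0.569  -0.0095] 0.038
top M8 at green 4.49 [ 0.5675 -0.0018] 0.0005
scene M0 at green -175.41 [ 0.5672 -0.0077] 0.0387
scene M8 at green 4.55 [ 0.5657 -0.    ] 0.0005
mean M0 at green -175.47 [ 0.5681 -0.0086] 0.0384
[[0.586, 0.1453], [0.5669, 0.1077], [0.5415, 0.0735], [0.5358, 0.032], [0.5481, -0.0102], [0.5786, -0.0399], [0.5976, -0.0775], [0.5868, -0.1185], [0.5647, -0.1553]]
mean M8 at green 4.52 [ 0.5666 -0.0009] 0.0003
[[0.57, 0.1458], [0.5479, 0.1089], [0.5371, 0.068], [0.5561, 0.0303], [0.5865, 0.0006], [0.5989, -0.0415], [0.5931, -0.0831], [0.5678, -0.1172], [0.5487, -0.1548]]
```

View pics/top_crop.png

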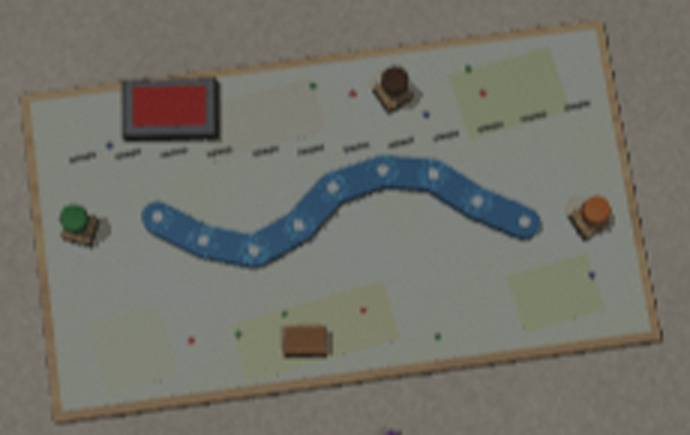

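View pics/scene_crop.png

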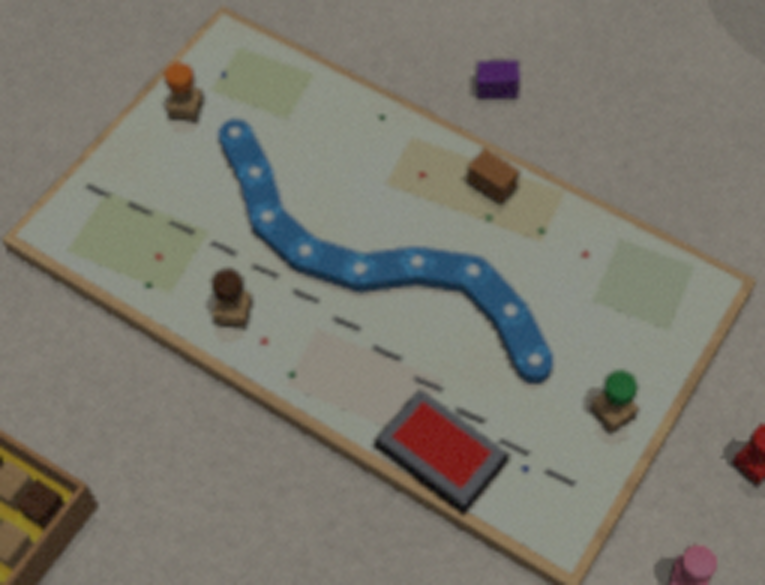

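The green cap is at top (240,218), beside mark8. The orange cap is at (414,215), beside mark0. The pink (200,198) and red (202,238) look-alikes stand off the board, and so does the purple block (344,296). Trace order is therefore mark8→mark0. Next I move over the board with the fingers shut and take one wrist look.

Emit:
apply_moves --pt "-0.009 0.009 0 0 0 -0.006 0" --pt "-0.026 0.028 0 0 0 -0.017 0" --pt "-0.048 0.052 0 0 0 -0.032 0" --pt "-0.074 0.08 0 0 0 -0.05 0" --pt "-0.101 0.109 0 0 0 -0.067 0" --pt "-0.127 0.137 0 0 0 -0.085 0" --pt "-0.153 0.166 0 0 0 -0.102 0" --pt "-0.179 0.194 0 0 0 -0.12 0" --pt "-0.206 0.222 0 0 0 -0.137 0" --pt "-0.232 0.251 0 0 0 -0.155 0" --pt "-0.258 0.279 0 0 0 -0.172 0" --pt "-0.284 0.307 0 0 0 -0.19 0" --pt "-0.311 0.336 0 0 0 -0.207 0" --pt "-0.337 0.364 0 0 0 -0.224 0" --pt "-0.363 0.393 0 0 0 -0.242 0" --pt "-0.389 0.421 0 0 0 -0.26 0" --pt "-0.411 0.445 0 0 0 -0.274 0" --pt "-0.429 0.464 0 0 0 -0.286 0" --pt "-0.4375 0.473 0 0 0 -0.2918 0" --pt "-0.4375 0.473 0 0 0 -0.2918 0"

```text
time_s: 2.67
tool_pos: [0.5007, 0.0172, 0.4041]
orientation: [0.708, 0.706, -0.001, 0.0]
ft_force: [0.3, -0.5, 0.3]
grip_width: 0.0002
```

Emit:
apply_moves --pt "0 0 0 0 0 0 0" --pt "0 0 0 0 0 0 0" --pt "0 0 0 0 0 0 0"

```text
time_s: 2.92
tool_pos: [0.4993, 0.0206, 0.405]
orientation: [0.707, 0.708, 0.0, 0.0]
ft_force: [0.4, 0.2, -0.2]
grip_width: -0.0
```

```bash
python3 - <<'E'
from fit import *
from workcell import ctrl, imaging
s=ctrl.get_state();im=imaging.get_image("wrist")
for k in("time_s","qpos","tool_pos","orientation","ft_force","grip_width"):print(k,s[k])
W=np.eye(4);W[:3,:3]=R.from_quat(s["orientation"]).as_matrix();W[:3,3]=s["tool_pos"];print(W[:3,:3].round(4))
P=W@im["hand_eye"]
cv2.imwrite("pics/wrist1.png",im["color"][:,:,::-1])
import pickle;pickle.dump((s,im),open("d1.pkl","wb"))
hsv,blue=dots(im)
n,lab,st,ce=cv2.connectedComponentsWithStats(blue);k=1+np.argmax(st[1:,4]);m=(lab==k).astype(np.uint8);print(st[k])
cs,_=cv2.findContours(m,cv2.RETR_EXTERNAL,cv2.CHAIN_APPROX_NONE)
fe=cv2.erode(cv2.drawContours(np.zeros_like(m),cs,-1,1,-1),np.ones((5,5),np.uint8))
w=((hsv[...,1]<70)*fe).astype(np.uint8)
n2,l2,s2,c2=cv2.connectedComponentsWithStats(w)
pts=np.array([c2[i] for i in range(1,n2) if s2[i,4]>25]);g=ray(im,pts,.032,P)[:,:2]
g=g[np.argsort(-g[:,1])];print(pts.round(1).tolist());print(g.round(4).tolist())
if len(g)==9:
    r,t=rigid(M[::-1],g);print(np.degrees(np.arctan2(r[1,0],r[0,0])),t,np.abs(M[::-1]@r.T+t-g).max())
E
```

```text
time_s 2.9167
qpos [-2.70490813e-02 -1.78721555e-01  1.49225744e+00  3.26672601e-04
  1.82770479e+00 -1.59909808e+00]
tool_pos [0.49933436 0.02055549 0.40495441]
orientation [7.06634353e-01 7.07578855e-01 2.35699018e-04 1.92706940e-05]
ft_force [ 0.37557036  0.23859881 -0.22025587]
grip_width -7.068720468495868e-06
[[-1.3e-03  1.0e+00  4.0e-04]
 [ 1.0e+00  1.3e-03  3.0e-04]
 [ 3.0e-04  4.0e-04 -1.0e+00]]
[ 120  230  344   86 8719]
[[370.3, 243.9], [132.0, 255.1], [413.5, 255.1], [328.9, 263.5], [173.3, 274.1], [450.4, 277.0], [211.1, 298.7], [254.1, 304.7]]
[[0.569, 0.146], [0.5467, 0.1088], [0.5357, 0.068], [0.555, 0.0298], [0.5979, -0.0425], [0.5917, -0.0841], [0.5661, -0.1183], [0.5469, -0.156]]
```

View pics/wrist1.png

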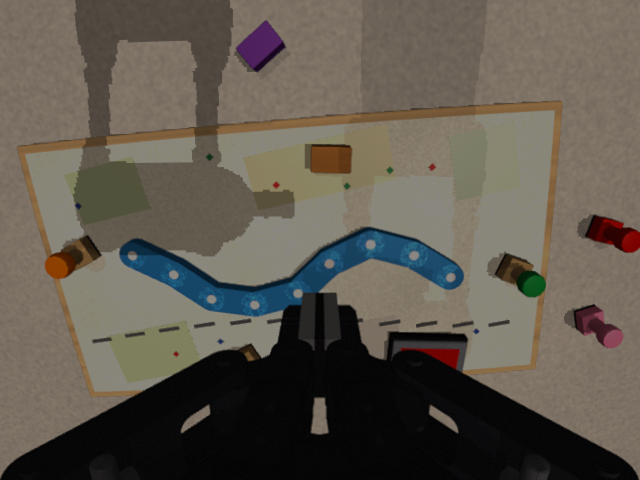

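Emit:
apply_moves --pt "0.02 0.011 0.01 0 0 0 0" --pt "0.045 0.025 0.02 0 0 0 0" --pt "0.07 0.039 0.035 0 0 0 0" --pt "0.095 0.053 0.05 0 0 0 0" --pt "0.115 0.064 0.07 0 0 0 0" --pt "0.125 0.07 0.09 0 0 0 0" --pt "0.125 0.07 0.11 0 0 0 0" --pt "0.125 0.07 0.13 0 0 0 0" --pt "0.125 0.07 0.15 0 0 0 0" --pt "0.125 0.07 0.165 0 0 0 0" --pt "0.125 0.07 0.175 0 0 0 0" --pt "0.125 0.07 0.182 0 0 0 0" --pt "0.125 0.07 0.187 0 0 0 0" --pt "0.125 0.07 0.19 0 0 0 0" --pt "0.125 0.07 0.19 0 0 0 0" --pt "0.125 0.07 0.19 0 0 0 0" --pt "0.125 0.07 0.19 0 0 0 0"

```text
time_s: 4.38
tool_pos: [0.57, 0.1446, 0.2157]
orientation: [0.707, 0.707, 0.001, 0.0]
ft_force: [-1.0, -0.4, 0.3]
grip_width: -0.0002
```

```bash
python3 - <<'E'
from workcell import ctrl, imaging
import cv2
s=ctrl.get_state();print(s["tool_pos"],s["orientation"],s["ft_force"],s["time_s"])
for c in ("wrist","scene"):
    im=imaging.get_image(c);a=im["color"][:,:,::-1]
    if c=="scene": a=cv2.resize(a[150:390,220:540],None,fx=2.5,fy=2.5)
    cv2.imwrite(f"pics/{c}2.png",a)
for i in range(6):
    imaging.get_image("top");s=ctrl.get_state();print(s["tool_pos"].round(4),s["ft_force"].round(2))
E
```

```text
[0.57003933 0.14460323 0.21573105] [7.07129967e-01 7.07083130e-01 6.66937087e-04 4.61251758e-04] [-0.98270462 -0.35962911  0.3000801 ] 4.3833
[0.5699 0.1446 0.2154] [ 0.36 -0.14 -0.32]
[0.5699 0.1446 0.2152] [ 0.23 -0.59 -0.08]
[0.5698 0.1446 0.2151] [ 0.31 -1.03  0.32]
[0.5698 0.1446 0.2149] [0.19 0.36 0.2 ]
[0.5698 0.1445 0.2148] [0.49 0.91 1.24]
[0.5698 0.1446 0.2148] [-0.34 -0.86  0.23]
```

View pics/wrist2.png

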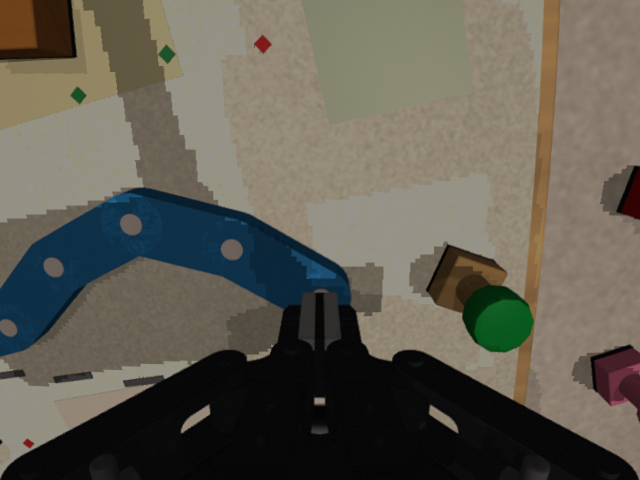

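View pics/scene2.png

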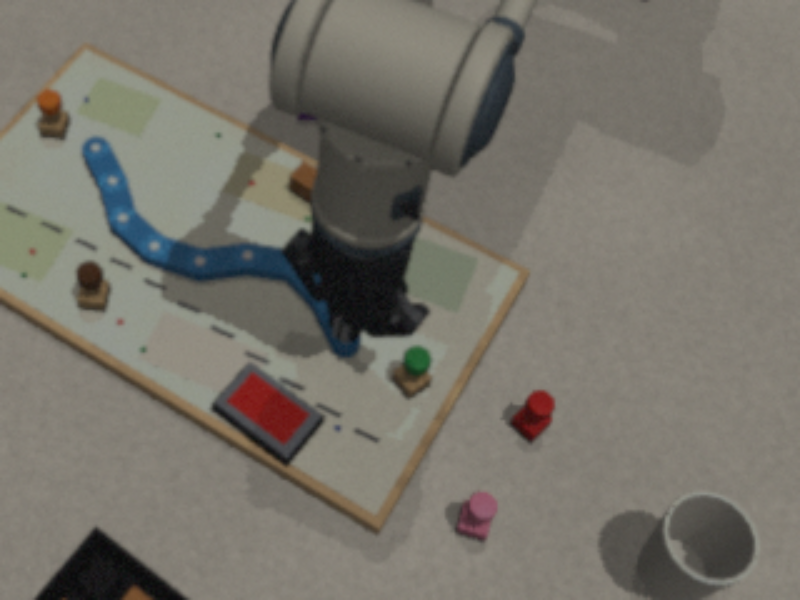

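Emit:
apply_moves --pt "0.001 0 0.003 0 0 0 0" --pt "0.001 0 0.006 0 0 0 0" --pt "0.001 0 0.008 0 0 0 0" --pt "0.001 0 0.009 0 0 0 0" --pt "0.001 0 0.01 0 0 0 0" --pt "0.001 0 0.011 0 0 0 0" --pt "0.001 0 0.012 0 0 0 0" --pt "0.001 0 0.013 0 0 0 0" --pt "0.001 0 0.014 0 0 0 0" --pt "0.001 0 0.014 0 0 0 0" --pt "0.001 0 0.014 0 0 0 0"

```text
time_s: 5.7
tool_pos: [0.5697, 0.1456, 0.2008]
orientation: [0.707, 0.707, -0.0, -0.0]
ft_force: [-2.8, 0.0, 4.5]
grip_width: 0.0002
```

```bash
cat > st.py <<'E'
from workcell import ctrl, imaging
import numpy as np,cv2,sys
f=[];im=None
for i in range(int(sys.argv[1])):
    im=imaging.get_image("scene");s=ctrl.get_state();f.append(s["ft_force"])
print(s["time_s"],s["tool_pos"].round(4),"tip z",(s["tool_pos"][2]-.173).round(4),np.mean(f,0).round(2),np.round(np.array(f)[:,2],1))
cv2.imwrite(f"pics/{sys.argv[2]}.png",cv2.resize(im["color"][150:390,200:520,::-1],None,fx=2.5,fy=2.5))
E
python3 st.py 14 press1
```

```text
6.4 [0.5697 0.1456 0.2007] tip z 0.0277 [-2.92 -0.01  3.04] [3.6 3.5 2.8 3.1 3.4 2.8 2.4 3.  3.2 2.6 2.7 2.9 3.1 3.3]
```

Emit:
apply_moves --pt "-0.0045 -0.003 0 0 0 0 0" --pt "-0.009 -0.0055 0 0 0 0 0" --pt "-0.014 -0.0085 0 0 0 0 0" --pt "-0.0185 -0.0115 0 0 0 0 0" --pt "-0.023 -0.014 0 0 0 0 0" --pt "-0.0275 -0.017 0 0 0 0 0" --pt "-0.032 -0.0195 0 0 0 0 0" --pt "-0.037 -0.0225 0 0 0 0 0" --pt "-0.037 -0.0225 0 0 0 0 0" --pt "-0.0415 -0.0235 0 0 0 0 0" --pt "-0.046 -0.025 0 0 0 0 0" --pt "-0.0505 -0.026 0 0 0 0 0" --pt "-0.055 -0.0275 0 0 0 0 0" --pt "-0.06 -0.0285 0 0 0 0 0" --pt "-0.0645 -0.03 0 0 0 0 0" --pt "-0.069 -0.031 0 0 0 0 0" --pt "-0.0735 -0.0325 0 0 0 0 0" --pt "-0.0775 -0.0335 0 0 0 0 0" --pt "-0.0775 -0.0335 0 0 0 0 0" --pt "-0.0775 -0.0335 0 0 0 0 0"

```text
time_s: 8.07
tool_pos: [0.5361, 0.0673, 0.2006]
orientation: [0.707, 0.707, -0.001, 0.0]
ft_force: [-0.9, -2.3, 3.3]
grip_width: 0.0
```

```bash
python3 st.py 8 press2
```

```text
8.4667 [0.5362 0.068  0.2006] tip z 0.0276 [-0.62 -2.46  3.86] [4.  3.8 4.  4.7 3.9 3.4 4.3 2.8]
```

View pics/press2.png

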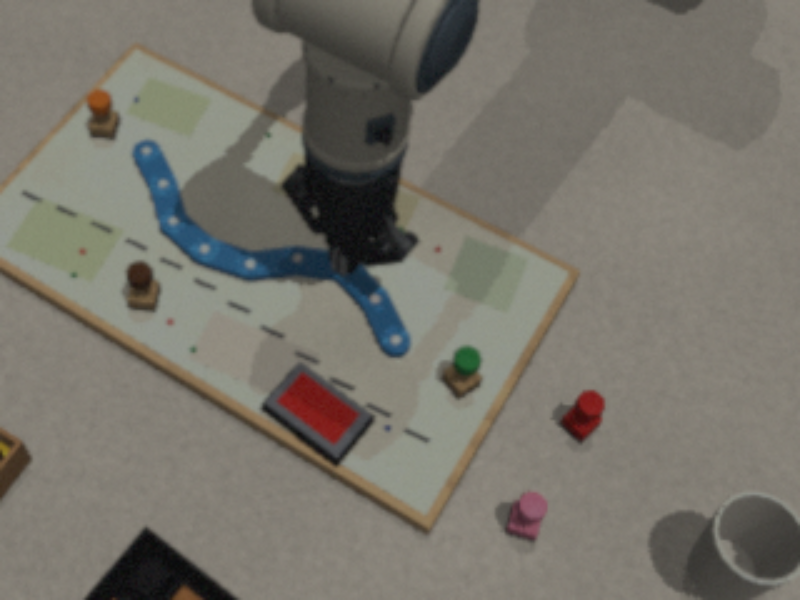

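The fingertips are on dot 6, about 4 mm down. The picture shows the green stamp still standing and dots 7 and 8 passed.

Emit:
apply_moves --pt "-0.0045 0.0025 -0.0003 0 0 0 0" --pt "-0.0095 0.005 -0.0003 0 0 0 0" --pt "-0.014 0.0075 -0.0003 0 0 0 0" --pt "-0.019 0.01 -0.0003 0 0 0 0" --pt "-0.0235 0.012 -0.0003 0 0 0 0" --pt "-0.0285 0.0145 -0.0003 0 0 0 0" --pt "-0.033 0.017 -0.0003 0 0 0 0" --pt "-0.038 0.0195 -0.0003 0 0 0 0" --pt "-0.038 0.0195 -0.0003 0 0 0 0" --pt "-0.0415 0.0235 -0.0003 0 0 0 0" --pt "-0.045 0.0265 -0.0003 0 0 0 0" --pt "-0.048 0.0295 -0.0003 0 0 0 0" --pt "-0.051 0.033 -0.0003 0 0 0 0" --pt "-0.0545 0.036 -0.0003 0 0 0 0" --pt "-0.0575 0.0395 -0.0003 0 0 0 0" --pt "-0.061 0.043 -0.0003 0 0 0 0" --pt "-0.0645 0.0465 -0.0003 0 0 0 0" --pt "-0.0675 0.0495 -0.0003 0 0 0 0" --pt "-0.0675 0.0495 -0.0003 0 0 0 0" --pt "-0.0675 0.0495 -0.0003 0 0 0 0"

```text
time_s: 10.13
tool_pos: [0.5863, -0.0001, 0.2012]
orientation: [0.707, 0.707, 0.0, 0.001]
ft_force: [1.1, -2.3, 3.8]
grip_width: -0.0002
```

```bash
python3 st.py 8 press3
```

```text
10.5333 [5.858e-01 5.000e-04 2.012e-01] tip z 0.0282 [ 1.43 -1.75  3.16] [3.  3.3 2.7 3.5 2.4 3.3 3.4 3.7]
```

Emit:
apply_moves --pt "-0.0045 0.0015 0 0 0 0 0" --pt "-0.0095 0.003 0 0 0 0 0" --pt "-0.0145 0.0045 0 0 0 0 0" --pt "-0.0195 0.0055 0 0 0 0 0" --pt "-0.0245 0.007 0 0 0 0 0" --pt "-0.0295 0.0085 0 0 0 0 0" --pt "-0.0345 0.01 0 0 0 0 0" --pt "-0.0385 0.0115 0 0 0 0 0" --pt "-0.0425 0.0125 0 0 0 0 0" --pt "-0.0425 0.0125 0 0 0 0 0" --pt "-0.0475 0.012 0 0 0 0 0" --pt "-0.0525 0.011 0 0 0 0 0" --pt "-0.0575 0.0105 0 0 0 0 0" --pt "-0.0625 0.0095 0 0 0 0 0" --pt "-0.0675 0.009 0 0 0 0 0" --pt "-0.0725 0.008 0 0 0 0 0" --pt "-0.0775 0.0075 0 0 0 0 0" --pt "-0.084 0.0065 0 0 0 0 0" --pt "-0.084 0.0065 0 0 0 0 0" --pt "-0.084 0.0065 0 0 0 0 0"

```text
time_s: 12.2
tool_pos: [0.5921, -0.0846, 0.201]
orientation: [0.708, 0.707, -0.001, 0.001]
ft_force: [-0.6, -2.2, 3.0]
grip_width: 0.0002
```

```bash
python3 st.py 8 press4
```

```text
12.6 [ 0.5923 -0.0834  0.201 ] tip z 0.028 [-0.13 -2.6   2.94] [3.6 3.8 3.4 3.  2.1 3.1 2.3 2.1]
```

View pics/press4.png

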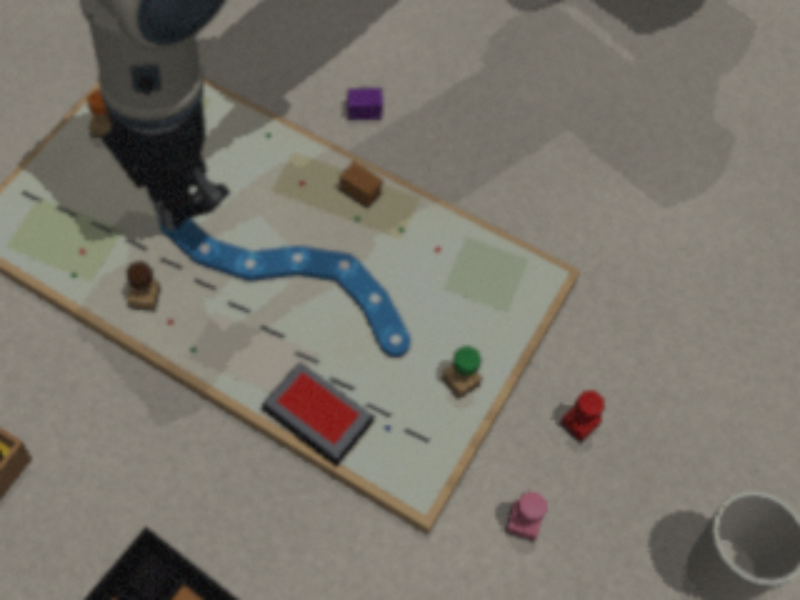

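The fingertips are on dot 2 and nothing has been disturbed. Next come dots 1 and 0.

Emit:
apply_moves --pt "-0.004 -0.003 0 0 0 0 0" --pt "-0.0085 -0.0065 0 0 0 0 0" --pt "-0.013 -0.0095 0 0 0 0 0" --pt "-0.0175 -0.013 0 0 0 0 0" --pt "-0.022 -0.0165 0 0 0 0 0" --pt "-0.0265 -0.0195 0 0 0 0 0" --pt "-0.031 -0.023 0 0 0 0 0" --pt "-0.0345 -0.0255 0 0 0 0 0" --pt "-0.0345 -0.0255 0 0 0 0 0" --pt "-0.0385 -0.0275 0 0 0 0 0" --pt "-0.043 -0.03 0 0 0 0 0" --pt "-0.0475 -0.032 0 0 0 0 0" --pt "-0.052 -0.0345 0 0 0 0 0" --pt "-0.0565 -0.0365 0 0 0 0 0" --pt "-0.061 -0.039 0 0 0 0 0" --pt "-0.0655 -0.041 0 0 0 0 0" --pt "-0.0695 -0.043 0 0 0 0 0" --pt "-0.072 -0.0445 0 0 0 0 0" --pt "-0.072 -0.0445 0 0 0 0 0" --pt "-0.072 -0.0445 0 0 0 0 0"

```text
time_s: 14.27
tool_pos: [0.5475, -0.1561, 0.2009]
orientation: [0.707, 0.707, -0.001, 0.0]
ft_force: [-0.4, -1.7, 2.5]
grip_width: -0.0
```

```bash
python3 st.py 10 press5; python3 - <<'E'
from workcell import imaging
import cv2
for c in ("wrist","top"):
    a=imaging.get_image(c)["color"][:,:,::-1]
    if c=="top": a=cv2.resize(a[140:310,190:460],None,fx=2.8,fy=2.8)
    cv2.imwrite(f"pics/{c}5.png",a)
E
```

```text
14.7667 [ 0.5478 -0.1555  0.201 ] tip z 0.028 [-0.81 -2.03  3.07] [2.8 2.9 3.1 2.8 2.9 3.  3.2 3.7 3.4 2.8]
```

View pics/press5.png

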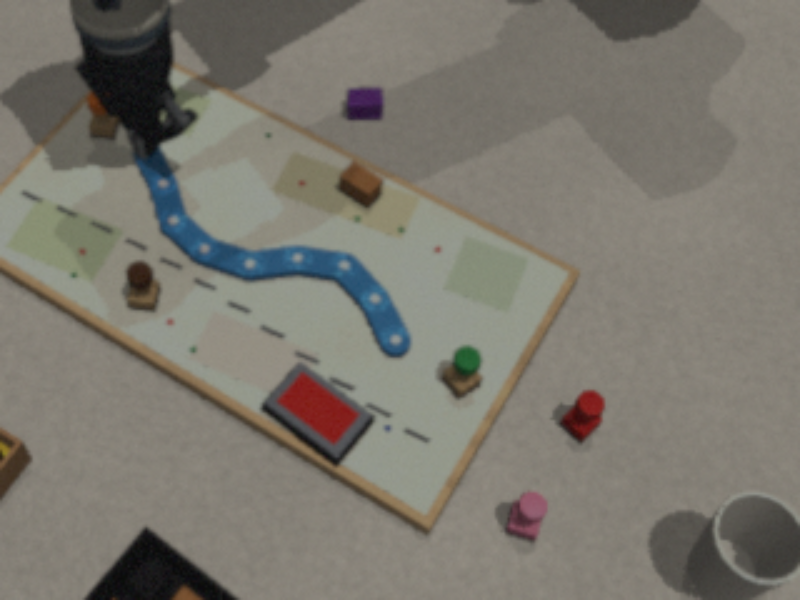

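View pics/wrist5.png

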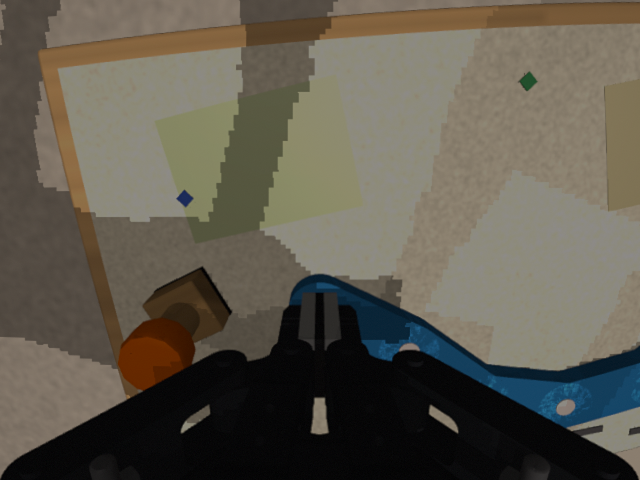

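View pics/top5.png

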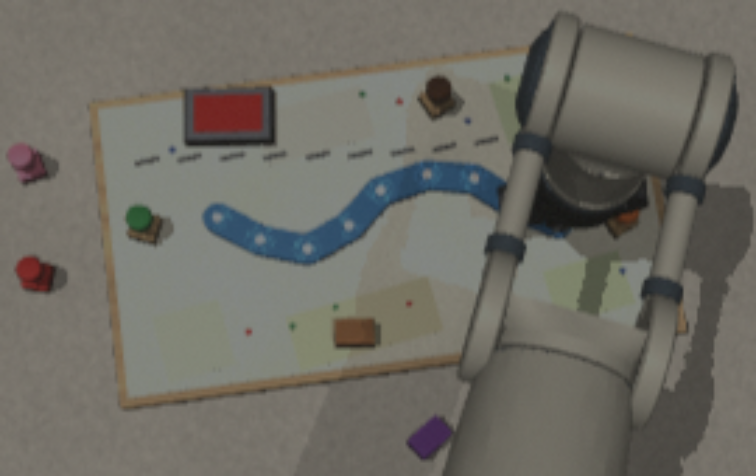

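The fingertips cover the last dot next to the upright orange stamp. They are about 4 mm down with a mean force of 3.1 N, and everything else stands where it was. I'm handing in.

```bash
python3 -c "
from workcell import ctrl
print(ctrl.finish_job()); s=ctrl.get_state(); print(s['time_s'],s['tool_pos'],s['ft_force'])"
```

```text
the job is handed in; nothing more can be done
None
the job is handed in; nothing more can be done
```

I traced the river with shut fingertips from mark8, beside the green stamp, over every dot to mark0, beside the orange stamp. The job was handed in at about 15 s with the fingertips still pressing there.

**Pressing depth:** At every check the fingertips were 3.8–4.4 mm below the strip's rest height, against 10 mm at the stop. Mean vertical force at the stops was 2.9–3.9 N, against about 6 N at the stop. I checked at dots 8, 6, 4, 2 and 0, not continuously while moving.

**Last check at mark0:** The tool was within about 0.5 mm of its target, 4.0 mm down with a mean force of 3.1 N. In the last pictures the stamps, tin, block and look-alikes looked unmoved. The cup was checked only in the scene camera's picture, and the tape roll was not in any later picture I viewed.

**Disagreements:**
- **Dot positions:** The cameras differed by up to about 2 mm on where the dots lie, so I used an average.
- **Force reading:** At dot 6 the force of 3.9 N implied about 5.7 mm, while the height gave 4.4 mm. I eased up 0.3 mm there.
- **Sideways force:** There was 2–3 N of sideways force at most stops, which I took to be friction.

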